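# Crimp a meter seal in the locking sealing pliers

## Task

Stand the aluminium seal housing on the middle of the anvil, midway between the open jaws of the sealing pliers, then squeeze the two handles together until the ratchet locks and let go, so that the pliers hold the housing by themselves. Then press the thumb tab at the end of the one handle down to free the ratchet so that the handles spring fully open with the housing still standing on the anvil. Finally lift the housing out, set it down at the top of the brass chute and let it slide into the box, without disturbing the other things on the desk.

Things in the scene. Friction and masses are not known exactly. Their poses are not given: they have to be found in the camera images.
- seal: Squat aluminium seal housing, 60 g, loose, standing on the desk: round foot 32 mm across and 20 mm high, above it a round stem 14 mm across that reaches to 50 mm. Origin at the centre of its underside, z up its axis. Lift it by the stem.
- stand: Fixed wooden stand with steel sealing pliers lying level, mid-plane 86 mm above the desk. Origin on the desk under the pivot; x points to the jaws, handles run back along -x, z up. Handles: straps 8 mm wide, 16 mm high, symmetric about x; 75 mm behind the pivot 58 mm over their outsides open, 36 mm closed; room above, outside and below. Base 18 mm thick; jaws, cheeks, pin below 97 mm.
- nest (a point): Centre of the steel anvil's top (44 x 34 mm), 75 mm above the desk, 50 mm ahead of the pivot, where the housing's underside stands. The two sprung brass dies at its +y and -y sides (stand's axes) are 40 mm apart when open and reach 94 mm above the desk, so the housing's stem stands clear above them; they centre the housing between them as they close.
- squeeze (a point): Point midway between the two handles, at mid-height, 75 mm behind the pivot: the place to squeeze them, closing across them along the stand's y axis. It takes about 20 N on each side (dies touch the housing at half of that); 25 N is ample.
- handle (a joint): Closing angle in rad of each handle (the two move together): 0 = open, where a spring returns them, 0.155 = fully closed. The ratchet has two teeth and holds the handles by itself at about 0.127 or 0.149, never lower.
- tab (a point): Centre of the top of the flat thumb tab, 26 x 34 x 4 mm (stand's x, y, z), on the springy tail of the +y handle only, sticking out sideways 160 mm behind the pivot, its top 95.5 mm above the desk; it moves with that handle. Pressed straight down 4 to 5 mm (3 N) it frees the ratchet; it stops at 8 mm. The handles then open and the tab slides 24 mm outwards under the presser; raise slowly.
- tail (a joint): How far the tail is pressed down, rad: 0 = up (the ratchet can catch), 0.14 = fully down; free of the teeth from about 0.07. It also dips while teeth click past.
- chute: Sheet-brass chute and the open plywood box it ends in, one fixed piece. Origin on the desk under the chute's upper end; it slants down along its +x at 31.5 degrees, its surface 150 mm above the desk at x = 0 and 52 mm at x = 160, inside 90 mm wide, side walls 37 mm high, upper end open. Slippery: the housing slides by itself. Box outside: x 145 to 315, y -80 to 80, 80 mm high, 6 mm walls.
- mouth (a point): Point on the chute's sloping surface, on its centre line, 60 mm down the slope from the upper end, 119 mm above the desk: a good place to set the housing down.
- tin: Loose steel can 48 mm across, 65 mm high, a bystander. Origin at the centre of its underside.
- cover: Loose red plastic meter cover 130 x 110 x 59 mm, a bystander. Origin at the centre of its underside.
- driver: Loose screwdriver lying on the desk, a bystander.
There are look-alikes about, which are no part of the job. Of the things that look like the seal, take the one that is farthest to the robot's right at the start.

How it is judged:
On the way, in this order (a step that is already met when the one before it is completed fails the run):
1. the housing stands on the anvil between the open jaws, let go (horizontal distance between seal and nest below 0.012 m and z of seal in the frame of nest below 0.004 m and angle between seal's own z axis and vertical below 0.12 rad and contact force between the fingers and seal below 0.2 N and value of joint handle below 0.03 rad), for 0.2 s.
2. the ratchet holds the handles closed on the housing by itself, the robot off the pliers (value of joint handle above 0.11 rad and contact force between the fingers and stand below 0.2 N and contact force between stand and seal above 1 N and horizontal distance between seal and nest below 0.014 m and angle between seal's own z axis and vertical below 0.15 rad), for 0.3 s.
3. the ratchet is released and the handles are sprung open, the housing still standing on the anvil (value of joint handle below 0.03 rad and horizontal distance between seal and nest below 0.015 m and z of seal in the frame of nest below 0.004 m and angle between seal's own z axis and vertical below 0.15 rad and contact force between the fingers and seal below 0.2 N), for 0.2 s.
4. the housing is set down on the upper part of the chute, not thrown or dropped from a height (contact force between seal and chute above 0.05 N and x of seal in the frame of chute below 0.1 m and z of seal in the frame of chute above 0.06 m and linear speed of seal below 0.7 m/s).
At the end, for the whole second after the job is handed in: the housing lies at rest inside the box (within its walls, its underside's centre lower than 50 mm above the desk), the pliers' handles are open (under 0.03 rad) with the tail up, and no bystander has moved by 40 mm (x of seal in the frame of chute between 0.145 and 0.315 m and y of seal in the frame of chute between -0.08 and 0.08 m and z of seal in the frame of chute below 0.05 m and linear speed of seal below 0.05 m/s and value of joint each of handle, tail below 0.03 rad); the robot touches nothing.
It fails at once if the tin, the meter cover or the screwdriver is moved by more than 40 mm (distance of any of tin, cover, driver from where it was at the start of the episode above 0.04 m).
It also fails if it takes over 70 s, if anything falls off the work surface, if the arm or the gripper's body presses on something with over 40 N, if the wrist force passes 120 N, or if a joint passes its speed limit or range.

## Robot

A 7-joint arm with a two-finger parallel gripper is mounted at the origin on the work surface. World frame = base frame: x ahead of the robot, y to its left, z up, the work surface at z = 0. Lengths are in m, angles in rad, forces in N, time in s.
With the tool pointing down it reaches from about 0.375 to 0.925 m from the base axis. Payload 3.1 kg.
Tool frame: the origin (TCP) lies at the very end of the fingers, on their centre line; the grasp point (between the pads) lies 19 mm behind it (hold_point_z is the z of the grasp point in the tool frame, in m); z points along the fingers, y is the line along which they close (so a half turn about z gives the same grasp; the last joint's range is limited). The gripper opens to 85 mm and grips with 20 to 120 N. Pads are 22 mm wide; open, the fingers measure 114 mm over their backs; the gripper's body (76 mm by 85 mm) begins 54 mm behind the grasp point. The pads swing forward as they close: fully open they stand 13 mm farther back than shut.
Start: joints at [1.01, 0.383, 0.044, 1.598, -0.018, 1.161, -0.05], TCP at [0.29, -0.582, 0.209] pointing down, gripper open.
Joint ranges: [-2.61, 2.61], [-0.41, 2.15], [-1.48, 1.57], [0, 2.5], [-1.57, 4.71], [0.05, 1.97], [-2.85, 2.85]. Speed limits (rad/s): [2.79, 2.79, 3.14, 3.14, 3.14, 3.14, 3.14].

## Interface

Orientations are given as a unit quaternion [x, y, z, w].
In Python, from cell import * gives the robot as it stands.
- The arm moves only by the tool play_rows, never from a script. Its argument "moves" is a list of rows, each a list of 4 numbers: the shift along the world's x, y, z in m, then the turn about the world's z in rad. A call has 1 to 10 rows; each row is the pose to reach, as a shift and turn from the pose commanded when the call began; what a row does not reach only later rows make up. A row lasts 1/12 s, in which the tool goes at most 41.7 mm and 7.16 degrees, less where a joint would pass 70% of its speed; a pose out of reach is approached as far as the arm can. A call with a gripper value outside its range is refused whole. "jaw" is the closure, from 0 (fully open) to 1 (shut), set as the call begins (left out, the last holds). The fingers move at their own pace and stop on an object; the grip force is fixed at half the most. Time passes only in rows, so rows that repeat a pose let the fingers close. It gives the time, the measured TCP pose, the force, the opening and the grip force at its end, in the units of the state.
- get_state(): the state, without advancing time (a new reading comes with each control period).
- capture(name): name is "scene" or "top" or "wrist"; returns (picture, depth): 384x512x3 uint8, blue, green, red; 384x512 float32, m along the optical axis (not along the pixel's ray), 0 where there is no reading.
- camera_info(name): a dict with "fx", "fy", "cx", "cy" (pixels), "pose" (4x4, takes a point from camera to world coordinates); the wrist camera has in their place "mount" (4x4, takes a point from camera to tool coordinates, whose origin is the TCP and whose axes are the flange's). Camera axes: x right, y down, z forward; pixel columns grow to the right and rows downward; lengths in m; the calibration is good to about 2 mm. A picture is of the moment at which its call begins: read the wrist's pose just before it. camera_info takes no time and is no camera call.
- job_done(): hands the job in; it is judged then, once.
The state is a dict: "t": time; "qpos": joint angles; "dq": joint speeds; "joint_efforts": joint torques, N m; "tcp_pos": TCP position; "tcp_rot": TCP orientation; "ft_force": force on the tool from outside, world axes, zero at the start; "moment": the same for the moment, N m; "width": finger opening in m; "grasp_force": force on a finger pad.
Only numpy, scipy, OpenCV 4.12 (cv2) and the standard library are available. Lean on these libraries where they do the work, as an engineer would, in place of code of your own. Each camera call takes 0.05 s, during which the arm holds its last target. There are 200 camera calls.

## Working session

There is one attempt and no reset: what is moved stays moved. The work goes in short steps, Python scripts to look and compute and a tool call to move; the robot and the scene stay as the last step left them, time stands still between calls to the robot, and variables do not carry over. Pictures are saved under pics/ and viewed, at most 11 in all, crops included, and the job is handed in when it is done.

Besides the shell and the picture viewer there is one more tool, called after ">>>" as name(argument=value, ...), one argument or row to a line, values as JSON. play_rows: Moves the arm, as the interface text tells. Its arguments: {"type":"object","properties":{"moves":{"type":"array"},"jaw":{"type":"number"}},"required":["moves"]}

```bash
mkdir -p pics; cat > h.py <<'E'
from cell import *
import numpy as np, cv2
from scipy.spatial.transform import Rotation as R
def snap(name):
    s=get_state(); p,d=capture(name); c=camera_info(name)
    if "pose" in c: T=np.array(c["pose"])
    else: print(list(c)); T=None
    if "mount" in c:
        W=np.eye(4); W[:3,:3]=R.from_quat(s["tcp_rot"]).as_matrix(); W[:3,3]=s["tcp_pos"]; T=W@np.array(c["mount"])
    np.savez(f"{name}.npz",p=p,d=d,T=T,k=[c["fx"],c["fy"],c["cx"],c["cy"]])
    return p,d,T,c
def load(name): return np.load(f"{name}.npz")
def pt(z,u,v,h=None):
    """world point at pixel; h: known height -> intersect ray, else depth"""
    fx,fy,cx,cy=z["k"]; r=np.array([(u-cx)/fx,(v-cy)/fy,1.]); T=z["T"]
    if h is None:
        d=z["d"][int(round(v)),int(round(u))]
    else:
        w=T[:3,:3]@r; d=(h-T[2,3])/w[2]
    return T[:3,:3]@(r*d)+T[:3,3]
E
python3 - <<'E'
from h import *
print(get_state())
a=snap("scene")[0]; b=snap("top")[0]
cv2.imwrite("pics/s0.png",cv2.resize(a,(800,600))); cv2.imwrite("pics/t0.png",cv2.resize(b,(800,600)))
E
```

```text
{'t': 0.0, 'qpos': array([ 1.01021489,  0.38383034,  0.04385495,  1.59960736, -0.01791953,
        1.16122463, -0.04987966]), 'dq': array([-0.00167827, -0.00071091,  0.00059599, -0.00070363, -0.00221541,
        0.00023947, -0.00019225]), 'joint_efforts': array([ 1.38840321e-06, -4.33459461e+01,  1.02450494e+00, -2.49513406e+01,
        1.04837414e-02,  1.12588325e-02,  6.65211033e-06]), 'tcp_pos': array([ 0.28971121, -0.58071905,  0.20777514]), 'tcp_rot': array([ 9.73339240e-01,  2.29366371e-01, -3.71520938e-04, -1.28582204e-03]), 'ft_force': array([ 1.00851693, -0.32073024, -0.88543049]), 'moment': array([-0.01062339,  0.05086301,  0.00621714]), 'grasp_force': 0.0, 'width': 0.08521812723687275}
```

View pics/t0.png

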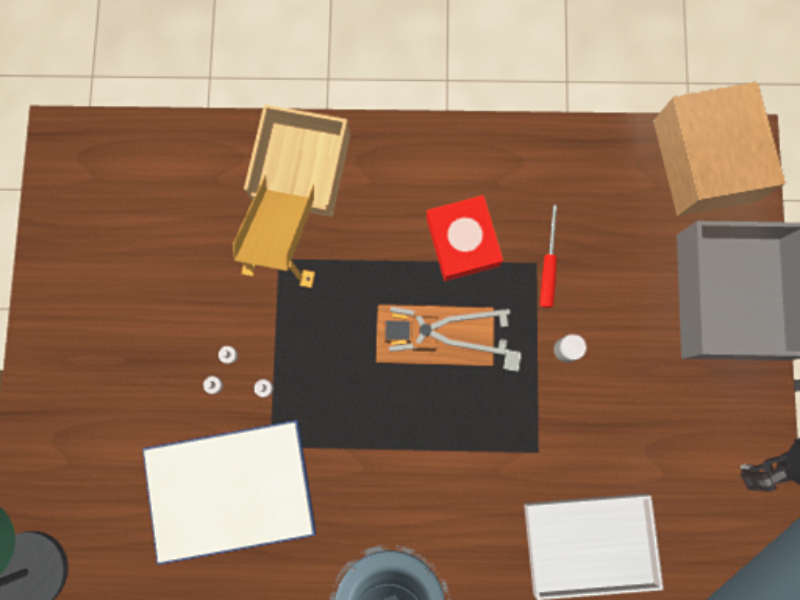

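View pics/s0.png

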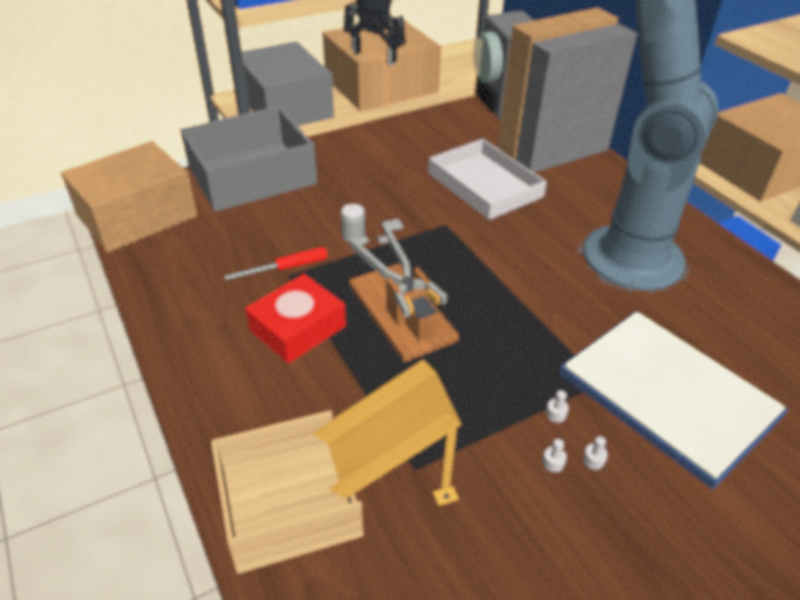

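Top view, 800x600 pixels: the three candidates are at (227,354), (212,384) and (262,387). The image's right is −y, so the rightmost is (262,387). The pliers' pivot is at (426,330), the anvil at (397,330) and the tab at (512,360). The chute's upper end runs from about (234,262) to (288,270).

```bash
python3 - <<'E'
from h import *
z=load("top"); k=.64
print("cam",z["T"].round(3).tolist(),z["k"])
for n,u,v in [("sA",227,354),("sB",212,384),("sC",262,387),("anvil",397,330),("pivot",426,330),("tab",512,360),("chuteL",236,258),("chuteR",288,268),("chuteMid",275,228),("boxTL",265,107),("boxTR",348,120),("boxBL",246,190),("boxBR",331,213),("cover",465,235),("tin",571,347)]:
    print(n,pt(z,u*k,v*k).round(3))
p=z["p"]
c1=cv2.resize(p[195:270,120:195],(600,600),interpolation=cv2.INTER_CUBIC)
c2=cv2.resize(p[185:245,230:345],(800,417),interpolation=cv2.INTER_CUBIC)
cv2.imwrite("pics/c1.png",c1);cv2.imwrite("pics/c2.png",c2)
E
```

```text
cam [[0.019, -0.989, 0.15, 0.339], [-1.0, -0.016, 0.019, -0.028], [-0.016, -0.15, -0.989, 1.383], [0.0, 0.0, 0.0, 1.0]] [466.86397151 466.86397151 253.65542542 196.36794837]
sA [0.449 0.309 0.039]
sB [0.393 0.334 0.036]
sC [0.389 0.239 0.048]
anvil [ 0.494 -0.006  0.079]
pivot [ 0.492 -0.058  0.099]
tab [ 0.442 -0.21   0.095]
chuteL [0.606 0.274 0.15 ]
chuteR [0.619 0.208 0.007]
chuteMid [0.673 0.218 0.104]
boxTL [0.914 0.252 0.079]
boxTR [ 0.924  0.101 -0.002]
boxBL [0.754 0.282 0.069]
boxBR [0.728 0.127 0.014]
cover [ 0.677 -0.129  0.055]
tin [ 0.47  -0.321  0.061]
```

View pics/c1.png

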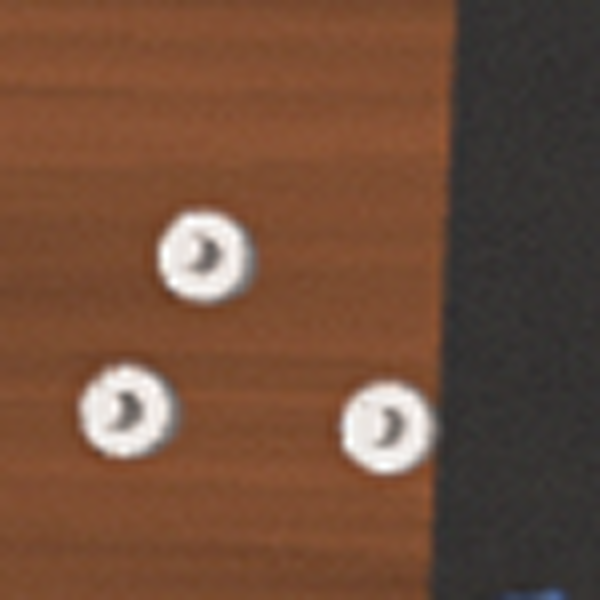

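View pics/c2.png

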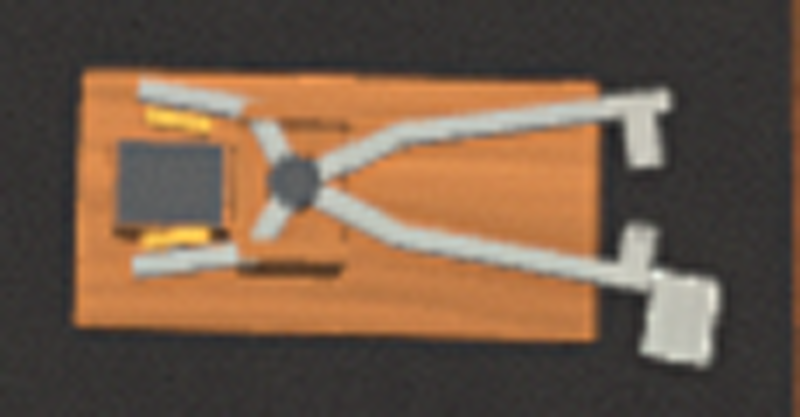

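The crop shows three seals of the same kind, at (388,427), (205,256) and (125,411). I take the one at (388,427), which is the rightmost and sits at the mat's edge. The pliers crop shows the pivot at (294,182), the anvil at (171,183) and the tab at (681,317).

```bash
python3 - <<'E'
from h import *
z=load("top")
def A(x,y,h): return pt(z,230+x/6.957-.4,185+y/6.957-.4,h)
print("seal",pt(z,120+388/8-.4,195+427/8-.4,.02).round(4), [pt(z,120+a/8-.4,195+b/8-.4,.02).round(3) for a,b in((205,256),(125,411))])
an=A(171,183,.075);pv=A(294,182,.097);tb=A(681,317,.0955)
print("anvil",an.round(4),"pivot",pv.round(4),"tab",tb.round(4))
for a,b in [((598,82),(83,70)),((597,340),(75,326)),((597,340),(598,82))]:
    d=A(*b,.018)-A(*a,.018); print(np.hypot(*d[:2]).round(4),np.degrees(np.arctan2(d[1],d[0])).round(2))
q=np.degrees(np.arctan2(*(an-pv)[1::-1])); print("ax",q, np.hypot(*(an-pv)[:2]))
# chute
hsv=cv2.cvtColor(z["p"],cv2.COLOR_BGR2HSV)
P=[]
for v in range(125,170):
  for u in range(150,197):
    if z["d"][v,u]>0 and hsv[v,u,1]>150 and 15<hsv[v,u,0]<30:
        w=pt(z,u,v)
        if w[2]>.05: P.append(w)
P=np.array(P); rng=np.random.default_rng(0);best=None
for _ in range(500):
    s=P[rng.choice(len(P),3,False)]; n=np.cross(s[1]-s[0],s[2]-s[0]); l=np.linalg.norm(n)
    if l<1e-6: continue
    n=n/l; m=abs((P-s[0])@n)<.004
    if abs(abs(n[2])-.853)<.04 and (best is None or m.sum()>best.sum()): best=m
Q=P[best]; c=Q.mean(0); n=np.linalg.svd(Q-c)[2][2]; n*=np.sign(n[2])
yaw=np.arctan2(n[1],n[0]); ex=np.array([np.cos(yaw),np.sin(yaw)]);ey=np.array([-ex[1],ex[0]])
print("chute n",n.round(3),"tilt",np.degrees(np.arccos(n[2])).round(1),"yaw",np.degrees(yaw).round(1),len(Q),len(P))
ly=Q[:,:2]@ey; lx=Q[:,:2]@ex; print("y range",np.percentile(ly,[1,5,50,95,99]).round(3),"x",np.percentile(lx,[0,2,98]).round(3))
# x at which plane is z=.119, .150
for Z in(.15,.119):
    x=(n[2]*(c[2]-Z))/np.hypot(n[0],n[1])+c[:2]@ex
    yy=(np.percentile(ly,1)+np.percentile(ly,99))/2
    print(Z,x*ex+yy*ey)
for L,Z in (((265,107),.08),((348,120),.08),((331,213),.08)): print("box",pt(z,L[0]*.64,L[1]*.64,Z).round(3))
E
```

```text
seal [0.3888 0.2435 0.02  ] [array([0.45 , 0.314, 0.02 ]), array([0.393, 0.34 , 0.02 ])]
anvil [ 0.4952 -0.0061  0.075 ] pivot [ 0.4938 -0.0555  0.097 ] tab [ 0.4428 -0.2092  0.0955]
0.2187 89.6
0.219 89.48
0.1094 -0.27
ax 88.37858218025784 0.049385019195326056
chute n [ 0.516 -0.097  0.851] tilt 31.6 yaw -10.7 1301 1701
y range [0.293 0.307 0.344 0.381 0.384] x [0.542 0.545 0.695]
0.15 [0.59712595 0.23210404]
0.119 [0.64656572 0.22280618]
box [0.914 0.252 0.08 ]
box [0.89  0.094 0.08 ]
box [0.709 0.12  0.08 ]
```

>>> play_rows(
  moves=[
    [0.13,0.4,0.02,1.108],
    [0.13,0.4,0.02,1.108],
    [0.13,0.4,0.02,1.108],
    [0.13,0.4,0.02,1.108],
    [0.13,0.4,0.02,1.108],
    [0.13,0.4,0.02,1.108],
    [0.13,0.4,0.02,1.108],
    [0.13,0.4,0.02,1.108],
    [0.13,0.4,0.02,1.108],
    [0.13,0.4,0.02,1.108],
  ],
  jaw=0.4,
)

```text
t: 0.93
tcp_pos: [0.4186, -0.1837, 0.2287]
tcp_rot: [0.706, 0.708, -0.0, -0.0]
ft_force: [1.4, -0.2, 0.1]
width: 0.0508
grasp_force: 0.0
```

>>> play_rows(
  moves=[
    [-0.03,0.425,-0.03,0],
    [-0.03,0.425,-0.03,0],
    [-0.03,0.425,-0.03,0],
    [-0.03,0.425,-0.03,0],
    [-0.03,0.425,-0.03,0],
    [-0.03,0.425,-0.03,0],
    [-0.03,0.425,-0.03,0],
    [-0.03,0.425,-0.03,0],
    [-0.03,0.425,-0.03,0],
    [-0.03,0.425,-0.03,0],
  ],
)

```text
t: 1.77
tcp_pos: [0.3888, 0.2302, 0.1996]
tcp_rot: [0.707, 0.707, 0.0, 0.001]
ft_force: [1.0, -0.1, 0.2]
width: 0.051
grasp_force: 0.0
```

>>> play_rows(
  moves=[
    [0,0,-0.02,0],
    [0,0,-0.04,0],
    [0,0,-0.04,0],
  ],
)

```text
t: 2.02
tcp_pos: [0.386, 0.2278, 0.1562]
tcp_rot: [0.706, 0.708, -0.004, -0.002]
ft_force: [-0.8, -0.8, -0.4]
width: 0.0513
grasp_force: 0.0
```

```bash
python3 - <<'E'
from h import *
p,d,T,c=snap("wrist"); s=get_state(); print(s["tcp_pos"],s["tcp_rot"],T.round(3))
cv2.imwrite("pics/w1.png",cv2.resize(p,(800,600)))
E
```

```text
['fx', 'fy', 'cx', 'cy', 'mount']
[0.38716384 0.22776399 0.15758911] [ 0.70665708  0.7075496  -0.00274212 -0.00134548] [[ 1.     0.005 -0.006  0.388]
 [ 0.003 -0.964 -0.268  0.296]
 [-0.007  0.268 -0.964  0.322]
 [ 0.     0.     0.     1.   ]]
```

View pics/w1.png

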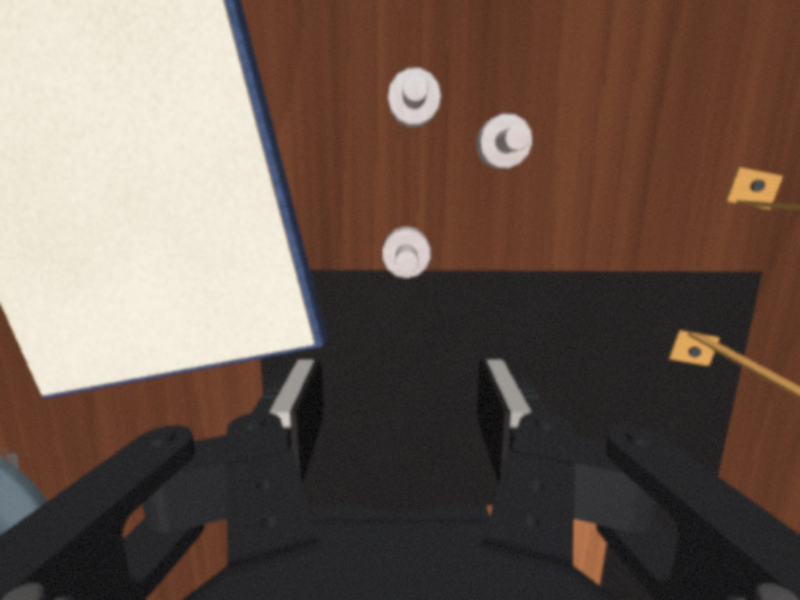

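The target seal is at (406,252), with its stem top at (406,262). The two look-alikes are at (414,96) and (505,140), both farther to the left.

```bash
python3 - <<'E'
from h import *
z=load("wrist"); k=.64
a=pt(z,406*k,253*k,.02); b=pt(z,406*k,262*k,.05); print(a,b,get_state()["tcp_pos"])
E
```

```text
[0.39007689 0.24511987 0.02      ] [0.38989771 0.24471002 0.05      ] [0.38716384 0.22776399 0.15758911]
```

>>> play_rows(
  moves=[
    [0.003,0.017,-0.04,0],
    [0.003,0.017,-0.06,0],
    [0.003,0.017,-0.06,0],
    [0.003,0.017,-0.06,0],
    [0.003,0.017,-0.06,0],
  ],
)

```text
t: 2.48
tcp_pos: [0.3938, 0.2458, 0.1012]
tcp_rot: [0.708, 0.707, 0.001, 0.001]
ft_force: [0.2, -0.4, 0.9]
width: 0.0509
grasp_force: 0.0
```

>>> play_rows(
  moves=[
    [-0.004,-0.001,-0.04,0],
    [-0.004,-0.001,-0.06,0],
    [-0.004,-0.001,-0.075,0],
    [-0.004,-0.001,-0.075,0],
    [-0.004,-0.001,-0.075,0],
  ],
)

```text
t: 2.9
tcp_pos: [0.3897, 0.2448, 0.0259]
tcp_rot: [0.707, 0.707, 0.001, 0.0]
ft_force: [0.4, 0.7, 0.5]
width: 0.051
grasp_force: 0.0
```

>>> play_rows(
  moves=[
    [0,0,0,0],
    [0,0,0,0],
    [0,0,0,0],
    [0,0,0,0],
    [0,0,0,0],
    [0,0,0,0],
  ],
  jaw=1,
)

```text
t: 3.4
tcp_pos: [0.3896, 0.2456, 0.0261]
tcp_rot: [0.707, 0.707, 0.001, 0.001]
ft_force: [-1.5, -0.6, 7.0]
width: 0.007
grasp_force: 58.9
```

>>> play_rows(
  moves=[
    [0,0,0.03,0],
    [0,0,0.06,0],
    [0,0,0.09,0],
    [0,0,0.11,0],
    [0,0,0.11,0],
    [0,0,0.11,0],
  ],
)

```text
t: 3.9
tcp_pos: [0.3899, 0.2453, 0.1361]
tcp_rot: [0.707, 0.707, 0.002, 0.001]
ft_force: [-0.2, -0.4, 0.1]
width: 0.0002
grasp_force: 0.0
```

```bash
python3 - <<'E'
from h import *
p,d,T,c=snap("wrist"); s=get_state(); print(s["tcp_pos"],s["width"],s["grasp_force"],s["ft_force"])
q=snap("scene")[0]
a=cv2.resize(p[150:384,130:390],(400,360)); b=cv2.resize(q[180:330,300:467],(400,360))
cv2.imwrite("pics/w2.png",np.hstack([a,b]))
E
```

```text
['fx', 'fy', 'cx', 'cy', 'mount']
[0.38871492 0.24445337 0.13476898] -0.00021545144283705532 0.0 [ 0.00472609 -0.08143519 -0.49551035]
```

View pics/w2.png

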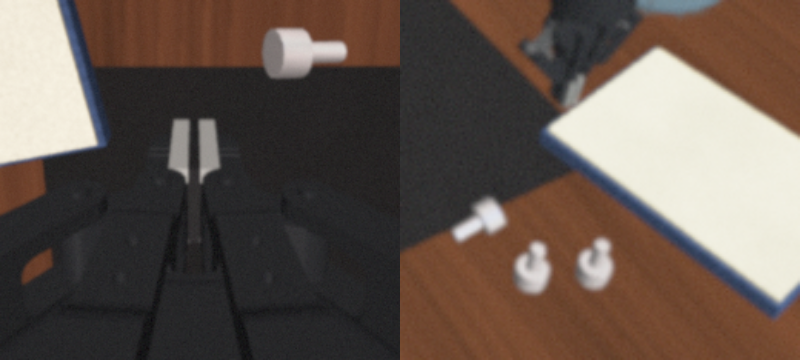

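The seal squirted out of the closing pads and now lies on its side: (295,52) in the wrist crop, (480,220) in the scene crop. The cameras and the TCP reading may disagree, so I'll check both against the visible fingertips.

```bash
python3 - <<'E'
from h import *
c=camera_info("wrist"); M=np.array(c["mount"]); Mi=np.linalg.inv(M); print(M.round(4).tolist(),c["fx"],c["cx"],c["cy"])
for P in ([0,0,0],[0.011,0,0],[-.011,0,0],[0,0,-.019]):
    q=Mi[:3,:3]@np.array(P)+Mi[:3,3]; print(P,c["fx"]*q[0]/q[2]+c["cx"],c["fy"]*q[1]/q[2]+c["cy"],q[2])
z=load("wrist"); s=get_state(); Rt=R.from_quat(s["tcp_rot"]).as_matrix()
for u,v in ((250,229),(263,229),(250,235),(263,235),(246,255),(266,255)):
    w=pt(z,u,v); print(u,v,w.round(4),(Rt.T@(w-s["tcp_pos"])).round(4))
# lying seal, from wrist crop
f=lambda x,y:(130+x*.65,150+y*.65)
for n,x,y in (("footL",266,53),("footR",308,53),("tip",346,51),("mid",290,53),("stem",328,51)):
    u,v=f(x,y); print(n,pt(z,u,v).round(4), pt(z,u,v,.016).round(4), pt(z,u,v,.007).round(4))
p2,d2,T2,_=snap("wrist")
print(pt(load("wrist"),*f(290,53)))
cv2.imwrite("pics/x.png",p2)
E
```

```text
[[-0.0001, -0.9643, -0.265, 0.0674], [1.0, -0.0001, 0.0002, 0.0008], [-0.0003, -0.265, 0.9643, -0.1659], [0.0, 0.0, 0.0, 1.0]] 294.7620872694959 255.73425344676133 192.98185785715495
[0, 0, 0] 254.33929590333216 227.78386873884105 0.17782854220422947
[0.011, 0, 0] 254.31467268261136 210.48936474843603 0.17491382851105436
[-0.011, 0, 0] 254.36312496287388 244.52058121058366 0.1807432558974046
[0, 0, -0.019] 254.1888334950322 241.08469338247832 0.15950768708213353
250 229 [0.3877 0.257  0.1666] [ 0.0129 -0.0002 -0.0327]
263 229 [0.3941 0.2574 0.1676] [ 0.0133  0.0061 -0.0337]
250 235 [0.3879 0.2574 0.175 ] [ 0.0134 -0.0001 -0.0411]
263 235 [0.394  0.2569 0.1737] [ 0.0128  0.006  -0.0398]
246 255 [0.3865 0.2567 0.1936] [ 0.0126 -0.0015 -0.0597]
266 255 [0.3946 0.2568 0.1937] [ 0.0127  0.0066 -0.0598]
footL [0.4385 0.2426 0.015 ] [0.4383 0.2429 0.016 ] [0.4398 0.2407 0.007 ]
footR [0.4615 0.2467 0.0317] [0.4656 0.2428 0.016 ] [0.468  0.2406 0.007 ]
tip [0.4952 0.2407 0.0018] [0.4902 0.2441 0.016 ] [0.4934 0.242  0.007 ]
mid [0.4498 0.2474 0.0346] [0.4539 0.2428 0.016 ] [0.4559 0.2407 0.007 ]
stem [0.4781 0.2444 0.0172] [0.4785 0.2441 0.016 ] [0.4813 0.242  0.007 ]
['fx', 'fy', 'cx', 'cy', 'mount']
[0.44643145 0.24698999 0.03620004]
```

```bash
python3 - <<'E'
from h import *
z=load("wrist"); s=get_state(); Rt=R.from_quat(s["tcp_rot"]).as_matrix()
print(s["tcp_pos"],s["width"],s["qpos"])
for u in (248,262):
  for v in range(202,262,4):
    w=pt(z,u,v); print(u,v,z["d"][v,u].round(4),(Rt.T@(w-s["tcp_pos"])).round(4),z["p"][v,u])
d=z["d"][228:240,225:290]; print((d[3]*1000).astype(int))
cv2.imwrite("pics/w3.png",cv2.resize(z["p"][120:290,190:320],(600,785))[:600])
E
```

```text
[0.38755532 0.24391299 0.13345085] 0.000178817614948508 [ 0.18193346  0.20854792 -0.89196555  2.07951927  0.19997349  0.94217589
 -0.81831851]
248 202 0.3109 [-0.0241 -0.0068  0.1309] [34 35 36]
248 206 0.3132 [-0.0288 -0.0068  0.132 ] [36 35 39]
248 210 0.314 [-0.0332 -0.0068  0.1317] [37 38 42]
248 214 0.3158 [-0.0379 -0.0069  0.1322] [39 38 41]
248 218 0.3165 [-0.0423 -0.0069  0.1318] [35 38 39]
248 222 0.3187 [-0.0472 -0.007   0.1327] [37 37 38]
248 226 0.3178 [-0.051  -0.0069  0.1307] [50 51 53]
248 230 0.1441 [ 0.0118 -0.0026 -0.0322] [147 152 156]
248 234 0.1394 [ 0.0118 -0.0025 -0.0371] [150 155 159]
248 238 0.1358 [ 0.0115 -0.0024 -0.0409] [149 153 158]
248 242 0.1294 [ 0.0124 -0.0022 -0.0473] [149 154 157]
248 246 0.1276 [ 0.0115 -0.0022 -0.0494] [147 153 156]
248 250 0.1238 [ 0.0116 -0.0021 -0.0533] [148 153 156]
248 254 0.1198 [ 0.0118 -0.002  -0.0574] [145 149 153]
248 258 0.1184 [ 0.0109 -0.002  -0.0591] [156 161 163]
262 202 0.3119 [-0.0243  0.008   0.1319] [37 37 40]
262 206 0.3127 [-0.0287  0.008   0.1315] [32 33 36]
262 210 0.315 [-0.0335  0.0081  0.1326] [39 38 40]
[... 212 characters left out ...]
230 0.1442 [ 0.0118  0.0042 -0.0322] [149 153 157]
262 234 0.1403 [ 0.0115  0.0042 -0.0363] [149 152 158]
262 238 0.1354 [ 0.0117  0.004  -0.0413] [150 155 158]
262 242 0.1313 [ 0.0116  0.004  -0.0456] [150 152 157]
262 246 0.1261 [ 0.0122  0.0038 -0.0508] [147 151 154]
262 250 0.1235 [ 0.0117  0.0038 -0.0536] [148 153 157]
262 254 0.1198 [ 0.0118  0.0037 -0.0574] [147 150 155]
262 258 0.1165 [ 0.0118  0.0036 -0.0608] [150 154 161]
[320 320 321 320 321 321 318 319 321 321 321 321 320 320 320 320 320 143
 143 144 143 143 142 142 143 143 143 143 144 142 143 143 144 142 143 143
 143 143 143 143 142 143 143 143 143 321 319 320 320 320 320 320 321 321
 321 320 321 320 321 321 320 319 320 320 321]
```

View pics/w3.png

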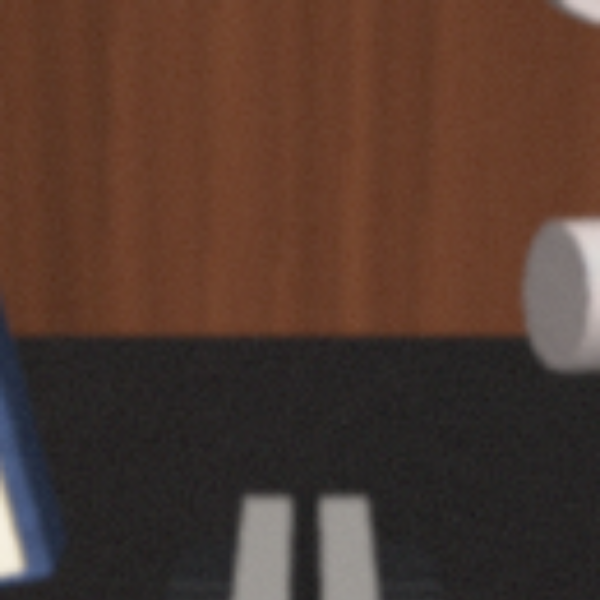

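```bash
python3 - <<'E'
from h import *
z=load("scene")
for v in range(206,230,2):
    print(v,[tuple((pt(z,u,v)*1000).round().astype(int)) for u in range(362,380,3)])
E
```

```text
206 [(np.int64(431), np.int64(257), np.int64(235)), (np.int64(406), np.int64(243), np.int64(211)), (np.int64(398), np.int64(244), np.int64(208)), (np.int64(404), np.int64(257), np.int64(222)), (np.int64(399), np.int64(261), np.int64(223)), (np.int64(386), np.int64(257), np.int64(214))]
208 [(np.int64(429), np.int64(256), np.int64(227)), (np.int64(421), np.int64(257), np.int64(224)), (np.int64(403), np.int64(250), np.int64(210)), (np.int64(400), np.int64(255), np.int64(213)), (np.int64(392), np.int64(256), np.int64(210)), (np.int64(383), np.int64(256), np.int64(206))]
210 [(np.int64(428), np.int64(257), np.int64(221)), (np.int64(416), np.int64(255), np.int64(214)), (np.int64(404), np.int64(252), np.int64(206)), (np.int64(401), np.int64(257), np.int64(209)), (np.int64(384), np.int64(251), np.int64(195)), (np.int64(382), np.int64(258), np.int64(200))]
212 [(np.int64(425), np.int64(256), np.int64(213)), (np.int64(417), np.int64(256), np.int64(209)), (np.int64(404), np.int64(253), np.int64(201)), (np.int64(400), np.int64(258), np.int64(202)), (np.int64(390), np.int64(257), np.int64(197)),
[... 1602 characters left out ...]
)), (np.int64(264), np.int64(155), np.int64(0)), (np.int64(276), np.int64(174), np.int64(24)), (np.int64(269), np.int64(178), np.int64(24))]
226 [(np.int64(290), np.int64(148), np.int64(-2)), (np.int64(286), np.int64(155), np.int64(3)), (np.int64(278), np.int64(159), np.int64(2)), (np.int64(290), np.int64(179), np.int64(27)), (np.int64(282), np.int64(181), np.int64(25)), (np.int64(273), np.int64(184), np.int64(24))]
228 [(np.int64(294), np.int64(154), np.int64(-2)), (np.int64(287), np.int64(158), np.int64(-1)), (np.int64(300), np.int64(178), np.int64(24)), (np.int64(291), np.int64(181), np.int64(22)), (np.int64(286), np.int64(187), np.int64(25)), (np.int64(280), np.int64(190), np.int64(25))]
```

Two cameras put the closed fingertips about 26 mm behind the reported TCP. That is why the pads only caught the top of the stem, and I'll allow for the offset from now on. Next I'll measure the toppled seal from its depth points.

```bash
cat >> h.py <<'E'
def cloud(z,lo,hi,st=1):
    fx,fy,cx,cy=z["k"]; v,u=np.mgrid[0:384:st,0:512:st]; d=z["d"][::st,::st]
    r=np.stack([(u-cx)/fx*d,(v-cy)/fy*d,d],-1)@z["T"][:3,:3].T+z["T"][:3,3]
    m=(d>0)&np.all((r>lo)&(r<hi),-1); return r[m]
def lying(z,c=(.46,.243),r=.05):
    P=cloud(z,[c[0]-r,c[1]-r,.012],[c[0]+r,c[1]+r,.06])
    F=P[P[:,2]>.026]; S=P[(P[:,2]<.024)]
    print("n",len(P),"zmax",P[:,2].max().round(4)); 
    for n,Q in(("foot",F),("all",P)):
        print(n,"x",np.percentile(Q[:,0],[1,50,99]).round(4),"y",np.percentile(Q[:,1],[1,50,99]).round(4))
    h,x=np.histogram(P[:,0],np.arange(c[0]-r,c[0]+r,.004))
    for i in range(len(h)):
        if h[i]>3:
            q=P[(P[:,0]>=x[i])&(P[:,0]<x[i+1])]; print(x[i].round(3),h[i],"y",q[:,1].mean().round(4),np.ptp(q[:,1]).round(3),"zmax",np.percentile(q[:,2],97).round(4))
E
python3 - <<'E'
from h import *
lying(load("wrist")); z=load("wrist")
print(pt(z,303.8,183.9,0.0),pt(z,317.8,183.9,.032))
snap("top"); lying(load("top"))
print(get_state()["tcp_pos"])
E
```

```text
n 1190 zmax 0.037
foot x [0.4421 0.4511 0.4635] y [0.2306 0.2462 0.2587]
all x [0.4385 0.4526 0.4887] y [0.2305 0.2459 0.2601]
0.438 184 y 0.2443 0.031 zmax 0.0255
0.442 189 y 0.2464 0.031 zmax 0.0359
0.446 136 y 0.2478 0.03 zmax 0.036
0.45 130 y 0.2473 0.031 zmax 0.0354
0.454 126 y 0.2473 0.03 zmax 0.0341
0.458 119 y 0.2469 0.03 zmax 0.0329
0.462 40 y 0.2458 0.024 zmax 0.0316
0.466 38 y 0.2449 0.013 zmax 0.0215
0.47 51 y 0.2445 0.013 zmax 0.0198
0.474 52 y 0.2444 0.013 zmax 0.0188
0.478 44 y 0.2439 0.011 zmax 0.0179
0.482 43 y 0.2439 0.011 zmax 0.0168
0.486 34 y 0.243 0.011 zmax 0.0153
[0.43892518 0.23870817 0.        ] [0.44666416 0.24648925 0.032     ]
n 127 zmax 0.0394
foot x [0.4404 0.4496 0.4622] y [0.2302 0.243  0.2565]
all x [0.4364 0.4524 0.486 ] y [0.2284 0.2409 0.2572]
0.438 20 y 0.2417 0.031 zmax 0.0288
0.442 16 y 0.2424 0.028 zmax 0.0388
0.446 16 y 0.2411 0.029 zmax 0.0364
0.45 12 y 0.2409 0.028 zmax 0.0348
0.454 16 y 0.2425 0.025 zmax 0.0368
0.458 12 y 0.2403 0.026 zmax 0.0316
0.462 5 y 0.2412 0.011 zmax 0.0267
0.466 5 y 0.2417 0.012 zmax 0.0237
0.47 7 y 0.2425 0.012 zmax 0.0199
0.474 5 y 0.2418 0.009 zmax 0.0197
0.478 4 y 0.2415 0.01 zmax 0.0187
0.482 5 y 0.2416 0.012 zmax 0.0167
[0.38739297 0.24397115 0.13327798]
```

>>> play_rows(
  moves=[
    [0.03,0,-0.03,0],
    [0.055,0,-0.06,0],
    [0.055,0,-0.09,0],
    [0.055,0,-0.105,0],
    [0.055,0,-0.105,0],
    [0.055,0,-0.105,0],
  ],
)

```text
t: 4.6
tcp_pos: [0.4415, 0.2443, 0.0278]
tcp_rot: [0.707, 0.707, -0.002, -0.001]
ft_force: [-0.4, 0.1, -0.2]
width: 0.0002
grasp_force: 0.0
```

>>> play_rows(
  moves=[
    [0,0,-0.006,0],
    [0,0,-0.01,0],
    [0,0,-0.012,0],
  ],
)

```text
t: 4.85
tcp_pos: [0.444, 0.2452, 0.0182]
tcp_rot: [0.707, 0.707, 0.001, 0.0]
ft_force: [-0.2, -0.6, 0.2]
width: -0.0002
grasp_force: 0.0
```

>>> play_rows(
  moves=[
    [0,0,-0.002,0],
    [0,0,-0.004,0],
    [0,0,-0.004,0],
  ],
)

```text
t: 5.1
tcp_pos: [0.4436, 0.2447, 0.0137]
tcp_rot: [0.707, 0.707, 0.0, 0.0]
ft_force: [0.2, -0.3, 0.3]
width: -0.0003
grasp_force: 0.0
```

>>> play_rows(
  moves=[
    [0,0,-0.002,0],
    [0,0,-0.003,0],
    [0,0,-0.003,0],
  ],
)

```text
t: 5.35
tcp_pos: [0.4437, 0.246, 0.0117]
tcp_rot: [0.707, 0.707, 0.001, -0.0]
ft_force: [-1.3, 0.6, 6.6]
width: -0.0001
grasp_force: 3.4
```

>>> play_rows(
  moves=[
    [-0.004,0,-0.003,0],
    [-0.008,0,-0.005,0],
    [-0.012,0,-0.006,0],
    [-0.016,0,-0.0063,0],
    [-0.02,0,-0.007,0],
    [-0.024,0,-0.008,0],
  ],
)

```text
t: 5.85
tcp_pos: [0.4231, 0.2486, 0.0064]
tcp_rot: [0.707, 0.707, 0.004, 0.001]
ft_force: [-3.7, 0.1, 16.8]
width: -0.0001
grasp_force: 8.2
```

```bash
python3 - <<'E'
from h import *
p,d,T,c=snap("scene"); s=get_state(); print(s["tcp_pos"],s["ft_force"])
cv2.imwrite("pics/s2.png",cv2.resize(p[190:310,270:430],(800,600),interpolation=cv2.INTER_CUBIC))
E
```

```text
[0.42068589 0.24813859 0.00567781] [-5.52931156  0.63588477 14.41013359]
```

View pics/s2.png

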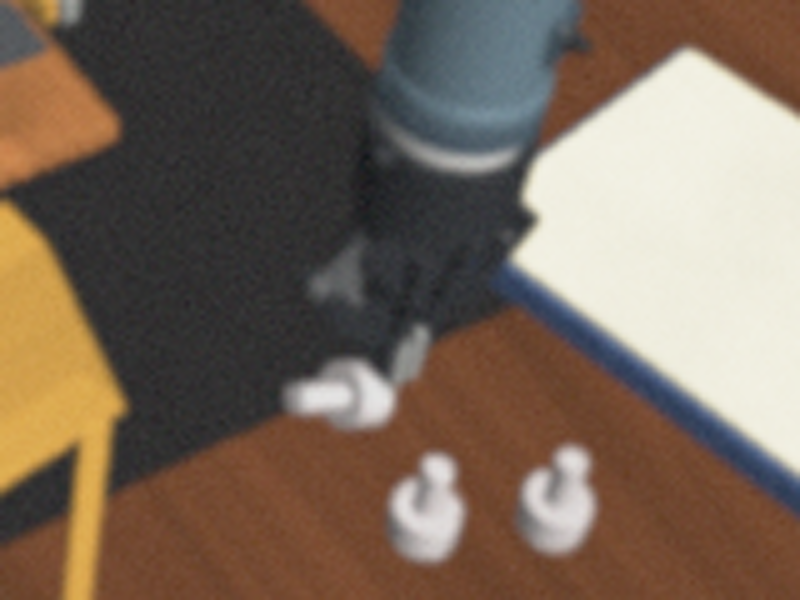

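The seal is tipping up: its stem tip is now at (295,398) and its foot at (365,393), with the fingertip on the rim at (405,355). I'll continue the arc.

>>> play_rows(
  moves=[
    [-0.0025,0,-0.001,0],
    [-0.005,0,-0.0025,0],
    [-0.0075,0,-0.0045,0],
    [-0.01,0,-0.0065,0],
  ],
)

```text
t: 6.23
tcp_pos: [0.4093, 0.2452, -0.0036]
tcp_rot: [0.707, 0.707, 0.0, 0.0]
ft_force: [0.2, -0.3, 0.2]
width: 0.0002
grasp_force: 0.3
```

```bash
python3 - <<'E'
from h import *
snap("scene"); z=load("scene"); s=get_state(); print(s["tcp_pos"],s["ft_force"],s["grasp_force"])
P=cloud(z,[.40,.20,.004],[.52,.29,.06]); P=P[~((P[:,0]<.425)&(P[:,2]>.025)&(P[:,1]<.262)&(P[:,0]<.418))]
h,x=np.histogram(P[:,0],np.arange(.40,.52,.005))
for i in range(len(h)):
    if h[i]>2:
        q=P[(P[:,0]>=x[i])&(P[:,0]<x[i+1])]; print(x[i].round(3),h[i],"y",q[:,1].min().round(3),q[:,1].max().round(3),"z",q[:,2].min().round(3),q[:,2].max().round(3))
E
```

```text
[ 0.4084875   0.2445822  -0.00431836] [-1.36381426 -0.12735995 -0.76338954] 0.21667792461812496
0.415 9 y 0.251 0.256 z 0.02 0.052
0.42 32 y 0.234 0.258 z 0.01 0.055
0.425 23 y 0.235 0.26 z 0.006 0.033
0.43 22 y 0.242 0.261 z 0.008 0.032
0.435 22 y 0.245 0.273 z 0.004 0.038
0.44 37 y 0.202 0.258 z 0.005 0.049
0.445 51 y 0.233 0.258 z 0.008 0.055
0.45 20 y 0.235 0.249 z 0.018 0.056
0.455 3 y 0.242 0.246 z 0.048 0.054
```

>>> play_rows(
  moves=[
    [-0.003,0,-0.003,0],
    [-0.006,0,-0.005,0],
    [-0.006,0,-0.005,0],
  ],
)

```text
t: 6.53
tcp_pos: [0.4025, 0.2441, -0.0097]
tcp_rot: [0.707, 0.707, -0.001, -0.0]
ft_force: [0.4, -0.8, -1.0]
width: 0.0001
grasp_force: 0.1
```

```bash
python3 - <<'E'
from h import *
snap("scene"); z=load("scene"); s=get_state(); print(s["tcp_pos"],s["ft_force"],s["grasp_force"])
P=cloud(z,[.40,.20,.004],[.52,.29,.06])
h,x=np.histogram(P[:,0],np.arange(.40,.52,.005))
for i in range(len(h)):
    if h[i]>2:
        q=P[(P[:,0]>=x[i])&(P[:,0]<x[i+1])]; print(x[i].round(3),h[i],"y",q[:,1].min().round(3),q[:,1].max().round(3),"z",q[:,2].min().round(3),q[:,2].max().round(3))
E
```

```text
[ 0.40291784  0.24428649 -0.00941538] [-0.47710027 -0.12952645  0.89401352] 0.09202097542583942
0.4 16 y 0.254 0.257 z 0.016 0.057
0.405 25 y 0.209 0.257 z 0.005 0.059
0.41 24 y 0.24 0.258 z 0.017 0.059
0.415 23 y 0.24 0.257 z 0.004 0.057
0.42 13 y 0.246 0.272 z 0.004 0.022
0.425 22 y 0.231 0.259 z 0.006 0.051
0.43 43 y 0.229 0.274 z 0.004 0.056
0.435 50 y 0.232 0.264 z 0.004 0.052
0.44 36 y 0.233 0.257 z 0.005 0.024
0.445 15 y 0.24 0.268 z 0.004 0.019
0.45 4 y 0.207 0.285 z 0.004 0.004
0.475 4 y 0.207 0.285 z 0.004 0.005
```

The seal is upright again. I'll back the finger away, rise and re-measure.

>>> play_rows(
  moves=[
    [-0.008,0,0,0],
    [-0.008,0,0.03,0],
    [-0.008,0,0.06,0],
    [0.01,0,0.1,0],
    [0.02,-0.015,0.12,0],
    [0.027,-0.015,0.12,0],
    [0.027,-0.015,0.12,0],
    [0.027,-0.015,0.12,0],
  ],
  jaw=0.4,
)

```text
t: 7.25
tcp_pos: [0.4299, 0.2294, 0.1106]
tcp_rot: [0.707, 0.707, -0.001, -0.0]
ft_force: [0.1, -0.6, -0.1]
width: 0.0512
grasp_force: 0.0
```

```bash
cat >> h.py <<'E'
def standing(z,c,base=0.0,r=.03):
    P=cloud(z,[c[0]-r,c[1]-r,base+.008],[c[0]+r,c[1]+r,base+.065])
    for n,a,b in(("foot",.014,.028),("stem",.04,.06)):
        Q=P[(P[:,2]>base+a)&(P[:,2]<base+b)]
        if len(Q): print(n,len(Q),"lo",np.percentile(Q,2,0).round(4),"hi",np.percentile(Q,98,0).round(4),"med",np.median(Q,0).round(4))
E
python3 - <<'E'
from h import *
snap("wrist"); s=get_state(); print(s["tcp_pos"],s["width"])
print("wrist"); standing(load("wrist"),(.431,.243)); snap("top"); print("top"); standing(load("top"),(.431,.243)); standing(load("scene"),(.431,.243))
E
```

```text
['fx', 'fy', 'cx', 'cy', 'mount']
[0.42876561 0.22946311 0.10991117] 0.051196523040054585
wrist
foot 680 lo [0.4176 0.2302 0.0163] hi [0.4461 0.2591 0.0233] med [0.4318 0.2492 0.0211]
stem 274 lo [0.4257 0.238  0.0419] hi [0.4381 0.2508 0.0522] med [0.4317 0.2452 0.0509]
top
foot 23 lo [0.4254 0.2279 0.0163] hi [0.4431 0.2396 0.025 ] med [0.4355 0.2335 0.0212]
foot 124 lo [0.4026 0.2305 0.015 ] hi [0.4458 0.2586 0.0275] med [0.4326 0.2501 0.0205]
stem 52 lo [0.4022 0.2392 0.0407] hi [0.4376 0.257  0.0592] med [0.4237 0.2508 0.0492]
```

>>> play_rows(
  moves=[
    [0.003,0.015,-0.02,0],
    [0.003,0.015,-0.05,0],
    [0.003,0.015,-0.07,0],
    [0.003,0.015,-0.07,0],
    [0.003,0.015,-0.07,0],
  ],
)

```text
t: 7.77
tcp_pos: [0.4306, 0.2445, 0.0393]
tcp_rot: [0.706, 0.708, -0.003, -0.001]
ft_force: [-0.2, 0.1, 1.0]
width: 0.0514
grasp_force: 0.0
```

>>> play_rows(
  moves=[
    [0.001,0,-0.02,0],
    [0.001,0,-0.035,0],
    [0.001,0,-0.04,0],
    [0.001,0,-0.04,0],
    [0.001,0,-0.04,0],
  ],
)

```text
t: 8.18
tcp_pos: [0.4349, 0.2454, 0.0021]
tcp_rot: [0.707, 0.707, 0.001, 0.0]
ft_force: [-0.2, 0.5, 0.2]
width: 0.0513
grasp_force: 0.0
```

>>> play_rows(
  moves=[
    [0,0,0,0],
    [0,0,0,0],
    [0,0,0,0],
    [0,0,0,0],
    [0,0,0,0],
    [0,0,0,0],
  ],
  jaw=1,
)

```text
t: 8.68
tcp_pos: [0.4353, 0.2453, 0.0021]
tcp_rot: [0.707, 0.707, 0.001, 0.0]
ft_force: [-0.0, -0.5, 6.2]
width: 0.0118
grasp_force: 58.5
```

>>> play_rows(
  moves=[
    [0,0,0.02,0],
    [0,0,0.05,0],
    [0,0,0.09,0],
    [0,0,0.13,0],
    [0,0,0.13,0],
    [0,0,0.13,0],
  ],
)

```text
t: 9.18
tcp_pos: [0.4367, 0.2459, 0.1338]
tcp_rot: [0.707, 0.707, 0.003, 0.002]
ft_force: [-0.4, -0.4, -1.1]
width: 0.0113
grasp_force: 58.5
```

```bash
python3 - <<'E'
from h import *
snap("scene"); s=get_state(); print(s["tcp_pos"],s["width"],s["grasp_force"]); t=s["tcp_pos"]
z=load("scene")
P=cloud(z,[t[0]-.03,t[1]-.03,.06],[t[0]+.03,t[1]+.03,.2])
h,x=np.histogram(P[:,2],np.arange(.06,.2,.006))
for i in range(len(h)):
    if h[i]>0:
        q=P[(P[:,2]>=x[i])&(P[:,2]<x[i+1])]; print(x[i].round(3),h[i],(q.min(0)-t)[:2].round(3),(q.max(0)-t)[:2].round(3))
E
```

```text
[0.43504667 0.24455435 0.13169947] 0.011084519726190099 58.547115325927734
0.126 1 [0.    0.015] [0.    0.015]
0.132 24 [-0.003 -0.005] [0.018 0.016]
0.138 27 [-0.004 -0.011] [0.019 0.015]
0.144 26 [-0.004 -0.003] [0.018 0.017]
0.15 48 [-0.008 -0.008] [0.018 0.015]
0.156 10 [-0.009  0.005] [0.015 0.013]
0.162 32 [-0.01  -0.004] [0.021 0.014]
0.168 29 [-0.016 -0.005] [0.022 0.013]
0.174 34 [-0.017 -0.005] [0.021 0.013]
0.18 33 [-0.017  0.   ] [0.022 0.014]
0.186 25 [-0.008  0.002] [0.021 0.013]
0.192 21 [-0.012  0.002] [0.021 0.014]
```

>>> play_rows(
  moves=[
    [0.012,-0.036,0.005,0],
    [0.024,-0.074,0.01,0],
    [0.036,-0.112,0.01,0],
    [0.048,-0.15,0.01,0],
    [0.06,-0.17,0.01,0],
    [0.06,-0.17,0.01,0],
    [0.06,-0.17,0.01,0],
  ],
)

```text
t: 9.82
tcp_pos: [0.4933, 0.0723, 0.1388]
tcp_rot: [0.709, 0.705, -0.002, -0.002]
ft_force: [0.1, 0.9, -0.3]
width: 0.0114
grasp_force: 58.6
```

```bash
python3 - <<'E'
from h import *
p,d,T,c=snap("wrist"); s=get_state(); print(s["tcp_pos"],s["width"])
cv2.imwrite("pics/w5.png",cv2.resize(p,(800,600)))
z=load("wrist")
for a,b in((.07,.08),(.086,.1)):
    P=cloud(z,[.44,-.05,a],[.55,.05,b]); print(a,len(P))
    if len(P): print(np.percentile(P,[1,5,50,95,99],0).round(4))
E
```

```text
['fx', 'fy', 'cx', 'cy', 'mount']
[0.49284752 0.07441016 0.13918197] 0.011287514047312125
0.07 1179
[[ 0.4769 -0.0461  0.0704]
 [ 0.48   -0.0446  0.0725]
 [ 0.4936 -0.0325  0.0763]
 [ 0.5071 -0.0083  0.0779]
 [ 0.5098 -0.0052  0.0786]]
0.086 4
[[ 0.4762 -0.039   0.0864]
 [ 0.4763 -0.039   0.0864]
 [ 0.477  -0.0385  0.0868]
 [ 0.4785 -0.0379  0.0879]
 [ 0.4787 -0.0379  0.088 ]]
```

View pics/w5.png

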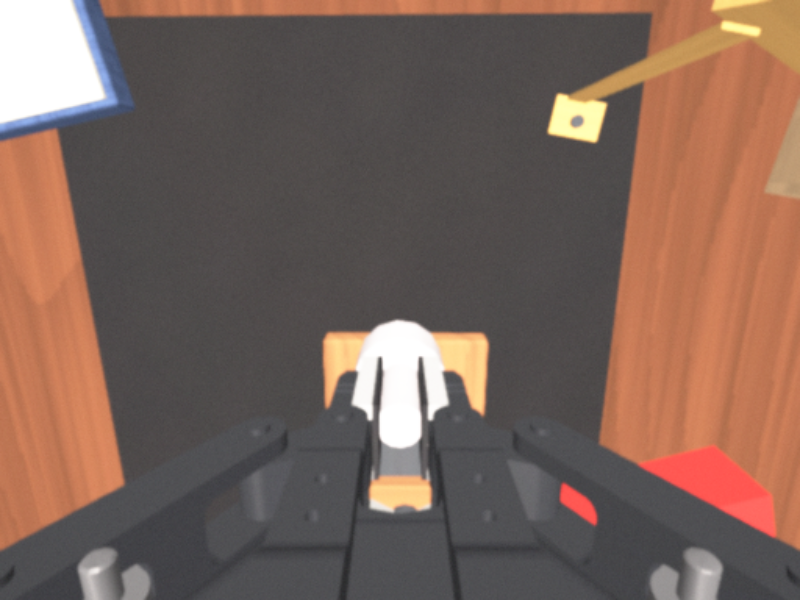

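The seal hangs upright and centred at (400,420). The base's front corners are at (325,335) and (488,335), which give the stand's centre line.

```bash
python3 - <<'E'
from h import *
z=load("wrist"); k=.64
a=pt(z,324*k,335*k,.018);b=pt(z,488*k,335*k,.018);print(a,b,(a+b)/2)
t=load("top"); g=np.load("top.npz"); A=lambda x,y,h: pt(t,230+x/6.957-.4,185+y/6.957-.4,h)
print(A(83,70,.018),A(75,326,.018)); print(get_state()["tcp_pos"])
P=cloud(z,[.44,-.05,.068],[.55,.05,.083]);Q=P[P[:,1]>-.03]; print(np.percentile(Q[:,0],[2,50,98]))
E
```

```text
[0.44360317 0.03815548 0.018     ] [0.55162499 0.0377775  0.018     ] [0.49761408 0.03796649 0.018     ]
[0.54979482 0.0332312  0.018     ] [0.44082894 0.03410417 0.018     ]
[0.49284752 0.07441016 0.13918197]
[0.48215505 0.4936295  0.50430806]
```

>>> play_rows(
  moves=[
    [0.002,-0.03,-0.01,0],
    [0.002,-0.06,-0.02,0],
    [0.002,-0.078,-0.03,0],
    [0.002,-0.078,-0.03,0],
    [0.002,-0.078,-0.03,0],
    [0.002,-0.078,-0.03,0],
  ],
)

```text
t: 10.37
tcp_pos: [0.496, -0.0004, 0.1109]
tcp_rot: [0.706, 0.708, 0.0, -0.001]
ft_force: [-0.0, 0.8, -0.7]
width: 0.011
grasp_force: 58.6
```

```bash
python3 - <<'E'
from h import *
for i in range(4):
    s=get_state(); print(s["tcp_pos"]); capture("scene")
snap("top"); z=load("top"); s=get_state(); t=s["tcp_pos"]; print(t)
for a,b in((.105,.128),(.128,.16)):
  P=cloud(load("top"),[.45,-.05,a],[.55,.05,b]); 
  if len(P): print(a,len(P),np.percentile(P,[2,98],0).round(4).tolist())
E
```

```text
[ 4.96040265e-01 -4.38425808e-04  1.10934652e-01]
[ 4.96457900e-01 -2.29352648e-04  1.11357750e-01]
[ 4.96735905e-01 -3.88273568e-04  1.11591864e-01]
[ 0.49685509 -0.00073951  0.11170794]
[ 0.49693542 -0.00162269  0.11170412]
```

>>> play_rows(
  moves=[
    [0,-0.003,-0.01,0],
    [0,-0.003,-0.02,0],
    [0,-0.003,-0.028,0],
    [0,-0.003,-0.031,0],
    [0,-0.003,-0.031,0],
  ],
)

```text
t: 11.03
tcp_pos: [0.495, -0.0062, 0.0784]
tcp_rot: [0.707, 0.707, -0.001, -0.001]
ft_force: [0.1, 0.1, -0.0]
width: 0.0113
grasp_force: 58.6
```

>>> play_rows(
  moves=[
    [0,0,-0.001,0],
    [0,0,-0.002,0],
    [0,0,-0.002,0],
  ],
)

```text
t: 11.28
tcp_pos: [0.4968, -0.0062, 0.0783]
tcp_rot: [0.707, 0.707, 0.0, 0.0]
ft_force: [-0.9, -0.1, -0.2]
width: 0.0114
grasp_force: 58.6
```

>>> play_rows(
  moves=[
    [0,0,-0.001,0],
    [0,0,-0.002,0],
    [0,0,-0.002,0],
  ],
)

```text
t: 11.53
tcp_pos: [0.4971, -0.0062, 0.0771]
tcp_rot: [0.707, 0.707, -0.0, 0.0]
ft_force: [-1.6, -1.0, 4.1]
width: 0.0115
grasp_force: 59.0
```

>>> play_rows(
  moves=[
    [0,0,0,0],
    [0,0,0,0],
    [0,0,0,0],
    [0,0,0,0],
    [0,0,0,0],
  ],
  jaw=0.4,
)

```text
t: 11.95
tcp_pos: [0.4965, -0.0062, 0.0761]
tcp_rot: [0.707, 0.707, -0.0, -0.0]
ft_force: [-0.4, -0.3, -0.2]
width: 0.0514
grasp_force: 0.0
```

>>> play_rows(
  moves=[
    [0,0,0.03,0],
    [0,0,0.06,0],
    [0,0,0.09,0],
    [0,-0.03,0.09,0],
    [0,-0.06,0.09,0],
    [0,-0.09,0.09,0],
    [0,-0.12,0.09,0],
    [0,-0.127,0.09,0],
    [0,-0.127,0.09,0],
  ],
  jaw=0,
)

```text
t: 12.7
tcp_pos: [0.496, -0.1368, 0.1658]
tcp_rot: [0.709, 0.705, -0.0, 0.0]
ft_force: [-0.2, -0.4, 0.2]
width: 0.0852
grasp_force: 0.0
```

```bash
python3 - <<'E'
from h import *
p,d,T,c=snap("wrist"); s=get_state(); print(s["tcp_pos"],s["width"])
z=load("wrist"); standing(z,(.496,-.006),.075)
P=cloud(z,[.44,-.25,.07],[.56,-.07,.1]); print(len(P))
for y in np.arange(-.24,-.07,.01):
    q=P[(P[:,1]>=y)&(P[:,1]<y+.01)]
    if len(q)>3: print(y.round(3),len(q),"x",np.sort(np.unique((q[:,0]*250).round()/250)),q[:,2].max().round(3))
snap("top"); standing(load("top"),(.496,-.006),.075)
P=cloud(load("top"),[.41,-.25,.085],[.5,-.19,.105]); print(np.percentile(P,[2,50,98],0).round(4))
E
```

```text
['fx', 'fy', 'cx', 'cy', 'mount']
[ 0.49626695 -0.13390039  0.16589729] 0.08546507333011981
foot 2296 lo [ 0.4666 -0.0342  0.0901] hi [0.5253 0.0043 0.0979] med [ 0.497  -0.0126  0.0953]
stem 481 lo [ 0.4914 -0.0142  0.1163] hi [ 0.504  -0.0034  0.1277] med [ 0.4978 -0.0093  0.1258]
5035
-0.23 38 x [0.44  0.444 0.448 0.452 0.456 0.46 ] 0.098
-0.22 213 x [0.44  0.444 0.448 0.452 0.456 0.46 ] 0.098
-0.21 281 x [0.44  0.444 0.448 0.452 0.456 0.46  0.464 0.504 0.508 0.528 0.532 0.536] 0.098
-0.2 695 x [0.44  0.444 0.448 0.452 0.456 0.46  0.464 0.468 0.472 0.476 0.48  0.504
 0.508 0.512 0.516 0.52  0.524 0.528 0.532 0.536] 0.098
-0.19 428 x [0.456 0.46  0.464 0.468 0.472 0.476 0.48  0.504 0.508 0.512 0.516 0.52
 0.524 0.528 0.532] 0.097
-0.18 213 x [0.46  0.464 0.468 0.524 0.528 0.532] 0.097
-0.17 223 x [0.46  0.464 0.468 0.52  0.524 0.528] 0.097
-0.16 226 x [0.46  0.464 0.468 0.472 0.52  0.524 0.528] 0.097
-0.15 233 x [0.464 0.468 0.472 0.52  0.524 0.528] 0.097
-0.14 250 x [0.464 0.468 0.472 0.516 0.52  0.524] 0.097
-0.13 251 x [0.464 0.468 0.472 0.476 0.516 0.52  0.524] 0.097
-0.12 260 
[... 548 characters left out ...]
009   0.125 ]Traceback (most recent call last):
  File "<stdin>", line 9, in <module>
    return _quantile_unchecked(
        a, q, axis, out, overwrite_input, method, keepdims, weights)
    return _ureduce(a,
                    func=_quantile_ureduce_func,
    ...<5 lines>...
                    overwrite_input=overwrite_input,
                    method=method)
    r = func(a, **kwargs)
    result = _quantile(arr,
                       quantiles=q,
    ...<2 lines>...
                       out=out,
                       weights=wgt)
    slices_having_nans = np.isnan(arr[-1, ...])
                                  ~~~^^^^^^^^^
IndexError: index -1 is out of bounds for axis 0 with size 0
```

>>> play_rows(
  moves=[
    [0,0.003,-0.03,0],
    [0,0.003,-0.06,0],
    [0,0.003,-0.09,0],
    [0,0.003,-0.115,0],
    [0,0.003,-0.126,0],
    [0,0.003,-0.126,0],
    [0,0.003,-0.126,0],
  ],
)

```text
t: 13.38
tcp_pos: [0.4969, -0.1284, 0.0404]
tcp_rot: [0.706, 0.708, 0.0, -0.0]
ft_force: [-0.2, -0.6, -0.2]
width: 0.0853
grasp_force: 0.0
```

>>> play_rows(
  moves=[
    [0,0,0,0],
    [0,0,0,0],
    [0,0,0,0],
    [0,0,0,0],
    [0,0,0,0],
    [0,0,0,0],
    [0,0,0,0],
    [0,0,0,0],
    [0,0,0,0],
    [0,0,0,0],
  ],
  jaw=1,
)

```text
t: 14.22
tcp_pos: [0.4946, -0.1324, 0.0425]
tcp_rot: [0.708, 0.706, -0.003, -0.0]
ft_force: [-7.6, -0.9, 12.3]
width: 0.0332
grasp_force: 59.3
```

>>> play_rows(
  moves=[
    [0,0,0,0],
    [0,0,0,0],
    [0,0,0,0],
    [0,0,0,0],
    [0,0,0,0],
    [0,0,0,0],
    [0,0,0,0],
    [0,0,0,0],
  ],
  jaw=0,
)

```text
t: 14.88
tcp_pos: [0.4966, -0.1301, 0.0401]
tcp_rot: [0.707, 0.707, 0.0, -0.0]
ft_force: [-0.4, 0.1, 0.3]
width: 0.0858
grasp_force: 0.0
```

>>> play_rows(
  moves=[
    [0,0,0.03,0],
    [0,0,0.06,0],
    [0,0,0.09,0],
    [0,0,0.12,0],
    [0,-0.03,0.13,0],
    [0,-0.03,0.13,0],
    [0,-0.03,0.13,0],
  ],
)

```text
t: 15.47
tcp_pos: [0.4969, -0.1627, 0.171]
tcp_rot: [0.709, 0.706, -0.0, 0.001]
ft_force: [-0.5, 0.6, -0.6]
width: 0.085
grasp_force: 0.0
```

```bash
cat > pl.py <<'E'
from h import *
p,d,T,c=snap("wrist"); s=get_state(); print(s["tcp_pos"],s["width"])
z=load("wrist"); standing(z,(.496,-.006),.075)
P=cloud(z,[.42,-.25,.083],[.56,-.07,.103]); print(len(P))
for y in np.arange(-.25,-.07,.008):
    q=P[(P[:,1]>=y)&(P[:,1]<y+.008)]
    if len(q)>3: print(y.round(3),len(q),"x",(np.sort(np.unique((q[:,0]*250).round()))*4).astype(int),q[:,2].max().round(3))
E
python3 pl.py
```

```text
['fx', 'fy', 'cx', 'cy', 'mount']
[ 0.49616616 -0.16092389  0.16996443] 0.08551428219200427
foot 1021 lo [ 0.4667 -0.0356  0.0896] hi [ 0.5255 -0.0173  0.097 ] med [ 0.4958 -0.0228  0.0951]
5027
-0.234 26 x [452 456 460 464 468 472 476 480 484] 0.097
-0.226 297 x [452 456 460 464 468 472 476 480 484] 0.098
-0.218 312 x [452 456 460 464 468 472 476 480 484] 0.098
-0.21 365 x [452 456 460 464 468 472 476 480 484 504 508 512] 0.098
-0.202 368 x [452 456 460 464 468 472 476 480 484 488 492 496 500 504 508 512] 0.098
-0.194 369 x [476 480 484 488 492 496 500 504 508 512] 0.097
-0.186 167 x [476 480 484 504 508 512] 0.097
-0.178 167 x [476 480 484 504 508 512] 0.096
-0.17 179 x [476 480 484 504 508 512] 0.097
-0.162 187 x [476 480 484 504 508 512] 0.097
-0.154 184 x [476 480 484 504 508 512] 0.097
-0.146 182 x [476 480 484 504 508 512] 0.097
-0.138 207 x [476 480 484 504 508 512] 0.097
-0.13 198 x [476 480 484 504 508 512] 0.097
-0.122 210 x [476 480 484 504 508 512] 0.097
-0.114 210 x [476 480 484 504 508 512] 0.097
-0.106 218 x [476 480 484 488 504 508 512] 0.098
-0.098 270 x [476 480 484 488 500 504 508 512] 0.097
-0.09 248 x [480 484 488 492 500 504 508 512] 0.096
-0.082 381 x [464 468 472 484 488 492 496 500 504 508 520 524 528] 0.098
-0.074 282 x [464 468 472 484 488 492 496 500 504 520 524 528] 0.098
```

>>> play_rows(
  moves=[
    [-0.02,-0.03,0,0],
    [-0.037,-0.06,0,0],
    [-0.037,-0.06,-0.03,0],
    [-0.037,-0.06,-0.06,0],
    [-0.037,-0.06,-0.085,0],
    [-0.037,-0.06,-0.085,0],
    [-0.037,-0.06,-0.085,0],
  ],
  jaw=1,
)

```text
t: 16.1
tcp_pos: [0.4576, -0.218, 0.0831]
tcp_rot: [0.706, 0.708, -0.0, -0.003]
ft_force: [-0.6, 0.7, 1.0]
width: 0.0006
grasp_force: 0.0
```

```bash
python3 - <<'E'
from h import *
snap("top"); standing(load("top"),(.496,-.006),.075); print(get_state()["tcp_pos"])
E
```

```text
foot 211 lo [ 0.4674 -0.0333  0.0898] hi [0.5239 0.0102 0.0999] med [ 0.4949 -0.0084  0.0945]
stem 23 lo [ 0.4885 -0.0118  0.1186] hi [ 0.5    -0.0008  0.1294] med [ 0.4944 -0.0064  0.1236]
[ 0.45948766 -0.21882961  0.08486713]
```

>>> play_rows(
  moves=[
    [0,0,-0.004,0],
    [0,0,-0.008,0],
    [0,0,-0.01,0],
    [0,0,-0.01,0],
  ],
)

```text
t: 16.48
tcp_pos: [0.4598, -0.2203, 0.0755]
tcp_rot: [0.707, 0.707, 0.0, 0.0]
ft_force: [-0.5, -0.5, -0.1]
width: -0.0002
grasp_force: 0.0
```

>>> play_rows(
  moves=[
    [0,-0.002,-0.002,0],
    [0,-0.002,-0.005,0],
    [0,-0.002,-0.007,0],
    [0,-0.002,-0.008,0],
    [0,-0.002,-0.008,0],
  ],
)

```text
t: 16.9
tcp_pos: [0.4589, -0.2222, 0.0668]
tcp_rot: [0.707, 0.707, -0.0, -0.001]
ft_force: [-0.7, 0.9, 1.5]
width: -0.0001
grasp_force: 1.2
```

>>> play_rows(
  moves=[
    [0,0,-0.001,0],
    [0,0,-0.0025,0],
    [0,0,-0.0025,0],
    [0,0,-0.0025,0],
  ],
)

```text
t: 17.23
tcp_pos: [0.4593, -0.2223, 0.0646]
tcp_rot: [0.707, 0.707, -0.0, -0.0]
ft_force: [-1.1, -0.1, 3.0]
width: 0.0001
grasp_force: 1.4
```

>>> play_rows(
  moves=[
    [0,0,-0.001,0],
    [0,0,-0.0015,0],
    [0,0,-0.0015,0],
    [0,0,-0.0015,0],
    [0,0,-0.0015,0],
  ],
)

```text
t: 17.65
tcp_pos: [0.4597, -0.2224, 0.0638]
tcp_rot: [0.707, 0.707, -0.0, 0.0]
ft_force: [-3.4, 0.1, 6.2]
width: -0.0004
grasp_force: 3.3
```

```bash
cat > op.py <<'E'
from h import *
snap("top"); z=load("top"); standing(z,(.496,-.006),.075); s=get_state(); print(s["tcp_pos"],s["ft_force"])
P=cloud(z,[.42,-.2,.08],[.56,-.1,.103])
for y in np.arange(-.2,-.1,.015):
    q=P[(P[:,1]>=y)&(P[:,1]<y+.015)]
    if len(q): print(y.round(3),len(q),q[:,0].min().round(3),q[:,0].max().round(3))
E
python3 op.py
```

```text
foot 134 lo [ 0.4675 -0.0335  0.0897] hi [0.5242 0.0051 0.1002] med [ 0.4927 -0.011   0.0947]
stem 22 lo [ 0.4885 -0.0134  0.1184] hi [ 0.5002 -0.002   0.1303] med [ 0.4941 -0.0077  0.1257]
[ 0.45964357 -0.22236285  0.06375159] [-3.35746321 -0.08426756  6.09147686]
-0.2 86 0.427 0.532
-0.185 36 0.457 0.53
-0.17 39 0.459 0.527
-0.155 37 0.46 0.526
-0.14 38 0.464 0.524
-0.125 37 0.465 0.52
-0.11 27 0.468 0.52
```

The handles have sprung open and the seal is still standing. I'll raise slowly.

>>> play_rows(
  moves=[
    [0,0,0.001,0],
    [0,0,0.002,0],
    [0,0,0.003,0],
    [0,0,0.004,0],
    [0,0,0.006,0],
    [0,0,0.008,0],
    [0,0,0.011,0],
    [0,0,0.02,0],
    [0,0,0.04,0],
    [0,0,0.08,0],
  ],
)

```text
t: 18.53
tcp_pos: [0.4559, -0.2204, 0.1402]
tcp_rot: [0.707, 0.707, -0.001, -0.005]
ft_force: [-0.1, -0.6, -0.8]
width: 0.0
grasp_force: 0.0
```

```bash
python3 op.py
```

```text
foot 130 lo [ 0.468  -0.0332  0.0896] hi [0.524  0.0051 0.1013] med [ 0.4947 -0.0109  0.0954]
stem 22 lo [ 0.4886 -0.0134  0.1177] hi [ 0.5003 -0.002   0.1293] med [ 0.4945 -0.0077  0.1241]
[ 0.46374199 -0.22311105  0.15069571] [ 2.47955749 -0.95137664  4.39600637]
-0.2 108 0.426 0.532
-0.185 37 0.455 0.53
-0.17 40 0.459 0.526
-0.155 35 0.46 0.526
-0.14 41 0.462 0.523
-0.125 36 0.465 0.52
-0.11 27 0.467 0.52
```

>>> play_rows(
  moves=[
    [0,0,0.02,0],
    [0.015,0.04,0.02,0],
    [0.03,0.08,0.02,0],
    [0.036,0.12,0.02,0],
    [0.036,0.16,0.02,0],
    [0.036,0.2,0.02,0],
    [0.036,0.2,0.02,0],
    [0.036,0.2,0.02,0],
  ],
  jaw=0.4,
)

```text
t: 19.25
tcp_pos: [0.4962, -0.0181, 0.1641]
tcp_rot: [0.704, 0.71, 0.001, 0.001]
ft_force: [0.5, -0.2, 0.1]
width: 0.0512
grasp_force: 0.0
```

```bash
python3 - <<'E'
from h import *
snap("wrist"); standing(load("wrist"),(.496,-.008),.075); s=get_state(); print(s["tcp_pos"],s["width"])
E
```

```text
['fx', 'fy', 'cx', 'cy', 'mount']
foot 1703 lo [ 0.4666 -0.0371  0.0897] hi [0.5253 0.0074 0.0974] med [ 0.4948 -0.0075  0.0952]
stem 326 lo [ 0.49   -0.0128  0.1164] hi [ 5.024e-01 -2.000e-04  1.274e-01] med [ 0.4964 -0.0058  0.1259]
[ 0.49604998 -0.02101739  0.16382176] 0.05117807262267408
```

>>> play_rows(
  moves=[
    [0,0.0145,-0.015,0],
    [0,0.0145,-0.03,0],
    [0,0.0145,-0.04,0],
    [0,0.0145,-0.04,0],
    [0,0.0145,-0.04,0],
  ],
)

```text
t: 19.72
tcp_pos: [0.4951, -0.0095, 0.1226]
tcp_rot: [0.708, 0.706, -0.001, -0.001]
ft_force: [-0.8, -0.0, 0.7]
width: 0.0512
grasp_force: 0.0
```

>>> play_rows(
  moves=[
    [0.001,0.002,-0.02,0],
    [0.001,0.002,-0.035,0],
    [0.001,0.002,-0.045,0],
    [0.001,0.002,-0.045,0],
    [0.001,0.002,-0.045,0],
  ],
)

```text
t: 20.13
tcp_pos: [0.4967, -0.0062, 0.0783]
tcp_rot: [0.707, 0.707, -0.0, -0.0]
ft_force: [-0.6, 0.6, -0.3]
width: 0.0512
grasp_force: 0.0
```

>>> play_rows(
  moves=[
    [0,0,0,0],
    [0,0,0,0],
    [0,0,0,0],
    [0,0,0,0],
    [0,0,0,0],
    [0,0,0,0],
  ],
  jaw=1,
)

```text
t: 20.63
tcp_pos: [0.4972, -0.0058, 0.0789]
tcp_rot: [0.707, 0.707, 0.0, 0.001]
ft_force: [-0.6, 0.3, 3.7]
width: 0.0112
grasp_force: 58.5
```

>>> play_rows(
  moves=[
    [0,0,0.02,0],
    [0,0,0.06,0],
    [0,0,0.1,0.1],
    [0,0,0.14,0.22],
    [0,0,0.16,0.34],
    [0,0.03,0.16,0.46],
    [0.02,0.06,0.16,0.58],
    [0.04,0.09,0.16,0.7],
    [0.06,0.12,0.16,0.82],
    [0.08,0.15,0.16,0.94],
  ],
)

```text
t: 21.47
tcp_pos: [0.5772, 0.1449, 0.2379]
tcp_rot: [0.308, 0.951, -0.0, 0.0]
ft_force: [0.4, -0.6, -0.5]
width: 0.0111
grasp_force: 58.7
```

>>> play_rows(
  moves=[
    [0.02,0.02,0,0.12],
    [0.04,0.045,0,0.24],
    [0.06,0.07,0,0.36],
    [0.069,0.077,0,0.47],
    [0.069,0.077,0,0.47],
    [0.069,0.077,0,0.47],
    [0.069,0.077,0,0.47],
  ],
)

```text
t: 22.05
tcp_pos: [0.6451, 0.2202, 0.2375]
tcp_rot: [0.082, 0.997, -0.001, -0.001]
ft_force: [-0.1, -0.5, 0.5]
width: 0.011
grasp_force: 58.7
```

```bash
python3 - <<'E'
from h import *
p=snap("scene")[0]; t=snap("top")[0]; s=get_state(); print(s["tcp_pos"],R.from_quat(s["tcp_rot"]).as_euler("ZYX",degrees=True),s["width"],s["grasp_force"])
a=cv2.resize(p[200:384,120:320],(400,368)); b=cv2.resize(t[60:200,130:282],(400,368)); cv2.imwrite("pics/c9.png",np.hstack([a,b]))
E
```

```text
[0.6453041  0.2196443  0.23811847] [ 1.70642628e+02  9.60360409e-03 -1.79897055e+02] 0.01097435056395376 58.68626296520233
```

View pics/c9.png

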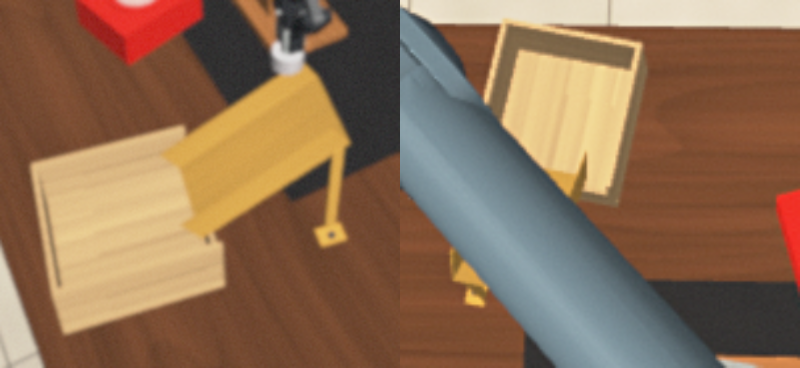

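The seal is in hand over the upper chute, at (288,55) in the scene crop. I'll lower it to contact.

>>> play_rows(
  moves=[
    [0,0,-0.035,0],
    [0,0,-0.065,0],
    [0,0,-0.085,0],
    [0,0,-0.095,0],
    [0,0,-0.098,0],
    [0,0,-0.098,0],
  ],
)

```text
t: 22.65
tcp_pos: [0.6455, 0.2204, 0.1402]
tcp_rot: [0.081, 0.997, -0.0, -0.0]
ft_force: [0.6, 0.2, 0.5]
width: 0.0108
grasp_force: 58.6
```

>>> play_rows(
  moves=[
    [0,0,-0.002,0],
    [0,0,-0.004,0],
    [0,0,-0.004,0],
  ],
)

```text
t: 22.9
tcp_pos: [0.6463, 0.2218, 0.1376]
tcp_rot: [0.08, 0.997, 0.0, 0.001]
ft_force: [0.5, 0.1, -1.2]
width: 0.0109
grasp_force: 58.6
```

>>> play_rows(
  moves=[
    [0,0,-0.002,0],
    [0,0,-0.003,0],
    [0,0,-0.003,0],
  ],
)

```text
t: 23.15
tcp_pos: [0.6456, 0.2213, 0.1332]
tcp_rot: [0.08, 0.997, -0.0, -0.0]
ft_force: [0.6, 0.2, 0.4]
width: 0.0115
grasp_force: 58.6
```

>>> play_rows(
  moves=[
    [0,0,-0.001,0],
    [0,0,-0.002,0],
    [0,0,-0.002,0],
  ],
)

```text
t: 23.4
tcp_pos: [0.6458, 0.2214, 0.1312]
tcp_rot: [0.08, 0.997, 0.0, 0.0]
ft_force: [0.0, -0.8, 0.9]
width: 0.011
grasp_force: 58.6
```

>>> play_rows(
  moves=[
    [0,0,-0.001,0],
    [0,0,-0.002,0],
    [0,0,-0.002,0],
  ],
)

```text
t: 23.65
tcp_pos: [0.6467, 0.2215, 0.1302]
tcp_rot: [0.08, 0.997, 0.0, 0.001]
ft_force: [0.1, -0.4, 3.0]
width: 0.0111
grasp_force: 58.8
```

Contact is at 3 N. I'll open only part-way so the fingers stay clear of the side walls.

>>> play_rows(
  moves=[
    [0,0,0,0],
    [0,0,0,0],
    [0,0,0,0],
    [0,0,0,0],
    [0,0,0,0],
    [0,0,0,0],
    [0,0,0,0],
    [0,0,0,0],
  ],
  jaw=0.45,
)

```text
t: 24.32
tcp_pos: [0.6455, 0.2213, 0.1291]
tcp_rot: [0.08, 0.997, -0.0, -0.0]
ft_force: [0.4, -0.1, -0.0]
width: 0.047
grasp_force: 0.0
```

>>> play_rows(
  moves=[
    [0,0,0.03,0],
    [0,0,0.06,0],
    [0,0,0.1,0],
    [0,0,0.13,0],
    [-0.03,0,0.13,0],
    [-0.07,-0.02,0.13,0],
    [-0.1,-0.05,0.13,0],
    [-0.12,-0.08,0.13,0],
    [-0.14,-0.1,0.13,0],
    [-0.15,-0.12,0.13,0],
  ],
)

```text
t: 25.15
tcp_pos: [0.4927, 0.1, 0.2583]
tcp_rot: [0.08, 0.997, -0.002, -0.001]
ft_force: [-0.1, 1.1, -0.0]
width: 0.0469
grasp_force: 0.0
```

```bash
python3 - <<'E'
from h import *
p=snap("scene")[0]; snap("top"); s=get_state(); print(s["t"],s["tcp_pos"],s["ft_force"])
o=np.array([.594,.227]); a=np.radians(-9.3); ex=np.array([np.cos(a),np.sin(a)]); ey=np.array([-ex[1],ex[0]])
for n in("scene","top"):
    P=cloud(load(n),[.5,0,.006],[1,.4,.2]); q=np.c_[(P[:,:2]-o)@ex,(P[:,:2]-o)@ey,P[:,2]]
    m=(q[:,0]>.165)&(q[:,0]<.3)&(abs(q[:,1])<.065)&(q[:,2]>.018)&(q[:,2]<.07); print(n,m.sum(),q[m].min(0).round(3) if m.any() else'',q[m].max(0).round(3) if m.any() else'')
    m=(q[:,0]>0)&(q[:,0]<.13)&(abs(q[:,1])<.035)&(q[:,2]>.162-.613*q[:,0]); print("on chute",m.sum())
c=load("top"); standing(c,(.496,-.006),.075)
cv2.imwrite("pics/f.png",cv2.resize(p[180:384,60:332],(800,600)))
E
python3 op.py | tail -7
```

```text
25.25 [0.49418647 0.09623683 0.25840321] [ 0.53785462 -0.42205904 -0.04179432]
scene 239 [ 0.165 -0.042  0.018] [0.283 0.051 0.07 ]
on chute 0
top 127 [ 0.165 -0.027  0.018] [0.282 0.048 0.065]
on chute 0
foot 58 lo [ 0.4676 -0.0341  0.0892] hi [0.5244 0.003  0.1003] med [ 0.5176 -0.0111  0.093 ]
-0.2 107 0.427 0.532
-0.185 37 0.457 0.53
-0.17 40 0.459 0.527
-0.155 36 0.46 0.526
-0.14 42 0.463 0.523
-0.125 36 0.465 0.52
-0.11 27 0.467 0.52
```

View pics/f.png

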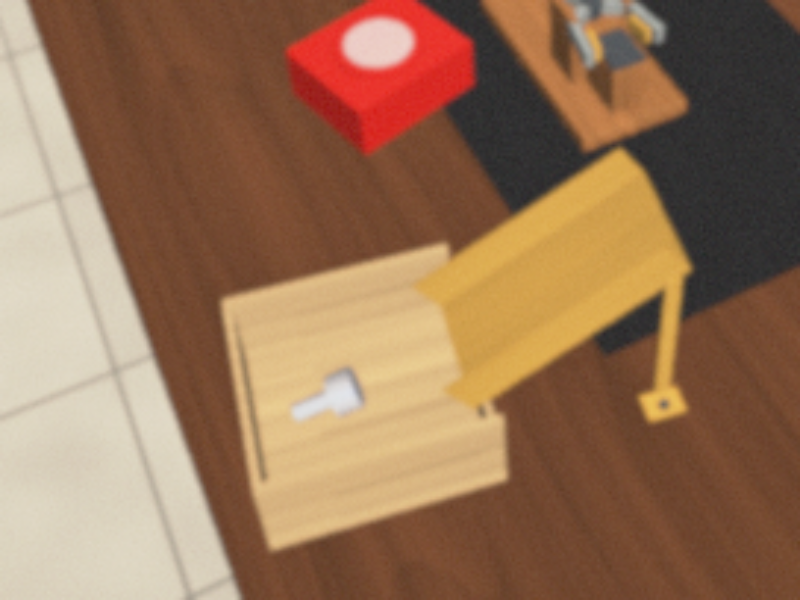

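The seal lies in the box at (330,395) and the pliers are open. I'll let it settle for a second, then hand in.

>>> play_rows(
  moves=[
    [0,0,0,0],
    [0,0,0,0],
    [0,0,0,0],
    [0,0,0,0],
    [0,0,0,0],
    [0,0,0,0],
    [0,0,0,0],
    [0,0,0,0],
    [0,0,0,0],
    [0,0,0,0],
  ],
)

```text
t: 26.13
tcp_pos: [0.4956, 0.1013, 0.2592]
tcp_rot: [0.08, 0.997, -0.0, -0.0]
ft_force: [-0.1, -0.1, -0.2]
width: 0.0468
grasp_force: 0.0
```

```bash
python3 -c "
from cell import *
print(job_done())"
```

```text
the job is handed in; nothing more can be done
None
```

I handed the job in at about 26 s with the housing in the box and the pliers open; the hand-in returned no verdict. The first grasp knocked the housing over because the fingertips end about 25 mm short of the reported TCP, so I tipped it upright again and allowed for the offset.

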